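Gauge the turned shaft, draw it from its angled block and hold it up level

ROBOT

A 6-joint arm with a two-finger parallel gripper is mounted at the origin on the work surface. World frame = base frame: x ahead of the robot, y to its left, z up, the work surface at z = 0. Lengths are in mm, angles in rad, forces in N, time in s.
With the tool pointing down it reaches from about 275 to 825 mm from the base axis. Payload 5.2 kg.
Tool frame: the origin (TCP) lies at the very end of the fingers, on their centre line; the grasp point (between the pads) lies 19 mm behind it; z points along the fingers, y is the line along which they close (so a half turn about z gives the same grasp; the last joint's range is limited). The gripper opens to 93 mm and grips with 3 to 60 N. Pads are 15 mm wide; open, the fingers measure 128 mm over their backs; the gripper's body (75 mm by 188 mm) begins 65 mm behind the grasp point.
Start: joints at [-1.389, 0.259, 1.535, -0, 1.348, -0.203], TCP at [206.476, -509.777, 197.753] pointing down, gripper open.
Joint ranges: [-3.14, 3.14], [-0.91, 2.08], [0.19, 2.58], [-1.22, 4.36], [0.22, 2.71], [-3.12, 3.12]. Speed limits (rad/s): [2.57, 2.57, 3.14, 3.14, 3.14, 3.14].

INTERFACE

Orientations are given as [roll, pitch, yaw] about the fixed x, y, z axes, in that order (R = Rz(yaw) Ry(pitch) Rx(roll)).
In Python, from bench import robot gives the robot as it stands. The module is installed in compiled form; this text tells all that it offers. Calls block until the motion is done:
- robot.move_ptp(position, orientation): joint-space move of the TCP to a pose.
- robot.move_linear(position, ori=None, speed=150, f_stop=None): straight line of the TCP; ori=None keeps the orientation; speed is the mean speed in mm/s. With f_stop (N) it stops when the force on the tool has changed by that much, and returns True; else False.
- robot.move_j(angles): joint-space move.
- robot.move_gripper(opening): opening from 0.0 (shut) to 1.0 (fully open); the grip force is fixed at half the most; returns when the fingers have stopped.
- robot.sleep(seconds).
- robot.inverse_kinematics(position, orientation): joint angles nearest the present ones, or None.
- robot.get_image(name): name is "side" or "top"; returns a dict with "img" (420x560x3 uint8, blue, green, red), "fovy" (degrees; the focal length in pixels is half the picture's height over the tangent of half this angle, whatever the lens; pixels are square), "cx", "cy" (the principal point, pixels), "k1" (the pictures are not rectified: a ray, as slopes to the right and down, at radius r is drawn at 1 + k1 r^2 times it, then the intrinsics apply), "eye" and "orientation" of the camera in the world. Camera axes: x right, y down, z forward; pixel columns grow to the right and rows downward; lengths in mm; the calibration is good to about 2 mm. A picture is of the moment at which its call begins. There is no depth.
A pose or a line that the arm cannot do raises robot.MotionError and nothing moves.
- robot.hand_in(): hands the job in; it is judged then, once.
Readings, each from a call of its own:
- robot.current_t(): time.
- robot.current_qpos(): joint angles.
- robot.current_joint_vel(): joint speeds.
- robot.current_joint_efforts(): joint torques, N m.
- robot.current_tcp_pos(): TCP position.
- robot.current_eef_rot(): TCP orientation.
- robot.current_contact_force(): force on the tool from outside, world axes, zero at the start.
- robot.current_ft_torque(): the same for the moment, N m.
- robot.current_gripper_width(): opening from 0.0 (shut) to 1.0 (fully open).
- robot.current_finger_force(): force on a finger pad.
Only numpy, scipy, OpenCV 4.12 (cv2) and the standard library are available. Lean on these libraries where they do the work, as an engineer would, in place of code of your own. Each camera call takes 0.05 s, during which the arm holds its last target. There are 200 camera calls.

TASK

Push the sliding jaw of the bench caliper shut until both jaws bear firmly on the turned shaft standing in the angled block, and leave the caliper at that setting. Then draw the shaft out of its bore, turn it level and hold it there, at least 20 cm above the bench, for inspection: finish while still holding it, touching nothing but the gripper. Leave the other things on the bench alone.

Things in the scene. Friction and masses are not known exactly. Their poses are not given: they have to be found in the camera images.
- stand: Fixed stand on a dark wooden board 150 x 210 x 12 mm (x -55 to 95, y -50 to 160 mm): light wooden block with a leaning bore, and a steel caliper on edge across it, beam along y at x = 60 mm, z 24 to 42 mm; fixed jaw face at y = -9.5 mm, jaw tops at z = 100 mm. Origin on the bench under the bottom of the bore; x to the side the bore leans to, y from fixed to sliding jaw, z up.
- seat (a point): Centre of the bottom of the bore, 38.4 mm above the stand's origin; axes as the stand's. The blind bore is 20 mm in diameter, smooth (friction about 0.3), 40 mm deep, leaning 50 degrees from vertical towards the stand's +x (direction 0.766, 0, 0.643), in a block 44 x 44 mm across.
- caliper (a joint): Caliper reading: gap between the jaw faces in m, 0 with the jaws shut on each other, at most 0.075; grows as the sliding jaw goes along the stand's +y. Shut on the shaft it reads about 0.018. The slider stays where it is left; about 2.5 N moves it.
- post_top (a point): Centre of the top of the slider's black thumb post, 93 mm above the bench; post 20 mm (stand x) by 14 mm (stand y), standing 45 mm above the slider (18 mm wide, 80 mm long). It lies 62 mm to the stand's +y from the sliding jaw's face; that jaw is 12 mm thick. Pushing the post to the stand's -y shuts the caliper. Axes as the stand's.
- shaft: Loose turned aluminium shaft 180 mm long, about 0.18 kg: journal 18 mm in diameter for 108 mm from its lower end, then a head 26 mm in diameter, 72 mm long. Origin at the centre of its lower end, z along it towards the head. It starts in the bore, 40 mm inside, sagging in its play to lean about 55 degrees from vertical, and passes between the caliper jaws 78 mm from its lower end.
- shaft_head (a point): Middle of the shaft's head, on the axis 144 mm from the lower end (balance point about 106 mm); axes as the shaft's.
- glue: Bystander: amber bottle 56 mm across, 160 mm high, loose. Origin at the centre of its underside.
- can: Bystander: can 74 mm across, 100 mm high, loose. Origin at the centre of its underside.
- driver: Bystander: screwdriver with a red handle lying on the bench, loose.
- offcut: Bystander: wooden offcut 130 x 45 x 22 mm lying on the bench, loose. Origin at the centre of its underside.
There are look-alikes about, which are no part of the job. What is meant by the shaft is not pink or yellow, and is the smaller of those in its own colour.

How it is judged:
By the outcome, as a careful person would: the job done as asked, in the order asked, and still so for the second after the job is handed in, while the arm keeps its last pose, push and grip.
It also fails if it takes over 53 s, if anything falls off the work surface, if the arm or the gripper's body presses on something with over 40 N, if the wrist force passes 120 N, or if a joint passes its speed limit or range.

## Working session

There is one attempt and no reset: what is moved stays moved. The work goes in short steps, each a Python script; the robot and the scene stay as the last script left them, time stands still between calls to the robot, and variables do not carry over. Pictures are saved under pics/ and viewed, at most 10 in all, crops included, and the job is handed in when it is done.

```bash
mkdir -p pics; cat > h.py <<'E'
import numpy as np, cv2
from scipy.spatial.transform import Rotation as R
from bench import robot
def grab(n,save=None):
    d=robot.get_image(n)
    if save: cv2.imwrite('pics/'+save,d['img'])
    return d
def cam(d):
    f=d['img'].shape[0]/2/np.tan(np.radians(d['fovy'])/2)
    return f,R.from_euler('xyz',d['orientation']).as_matrix(),np.array(d['eye'],float)
def ray(d,u,v):
    f,M,e=cam(d); p=np.array([(u-d['cx'])/f,(v-d['cy'])/f]); q=p.copy()
    for _ in range(30): q=p/(1+d['k1']*(q@q))
    w=M@np.array([q[0],q[1],1]); return e,w/np.linalg.norm(w)
def onz(d,u,v,z):
    e,w=ray(d,u,v); return e+w*(z-e[2])/w[2]
def proj(d,P):
    f,M,e=cam(d); c=M.T@(np.array(P,float)-e); q=c[:2]/c[2]; q=q*(1+d['k1']*(q@q))
    return q*f+[d['cx'],d['cy']]
def two(d1,p1,d2,p2):
    a,u=ray(d1,*p1); b,v=ray(d2,*p2)
    t=np.linalg.lstsq(np.c_[u,-v],b-a,rcond=None)[0]
    p,q=a+t[0]*u,b+t[1]*v; return (p+q)/2,np.linalg.norm(p-q)
E
python3 - <<'E'
from h import *
for n in('top','side'):
    d=grab(n,n+'0.png'); print({k:d[k] for k in d if k!='img'})
E
```

```text
{'fovy': 46.332365032702384, 'cx': 279.095608059131, 'cy': 207.71674205249315, 'k1': -0.029380305669089835, 'eye': array([ 411.51031102, -167.61116745, 1706.06811444]), 'orientation': array([-3.09133964,  0.01149213, -1.56380034])}
{'fovy': 46.15281631573123, 'cx': 280.5728563161757, 'cy': 213.8173607875269, 'k1': -0.0482095722588027, 'eye': array([-152.81198779,  952.69597152,  958.72074164]), 'orientation': array([-2.15351125, -0.016202  , -2.59056479])}
```

View pics/top0.png

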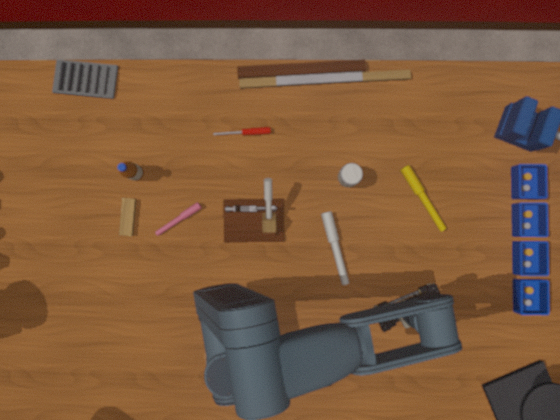

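View pics/side0.png

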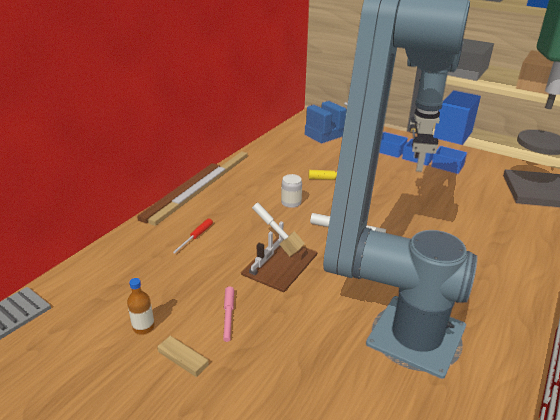

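Top view: the shaft is the grey-white one in the stand, about (269,200). The look-alikes are a larger white shaft lying at (335,248), a pink one at (180,219) and a yellow one at (424,198). The glue is at (131,172), the can at (351,175), the driver at (243,132) and the offcut at (127,217). In the side view the shaft is at (270,225) and the post at (261,249). I choose the shaft in the stand. Next I measure the board and look at a close crop.

```bash
python3 - <<'E'
from h import *
t=grab('top');s=grab('side')
a=cv2.resize(t['img'][165:250,215:295],None,fx=5,fy=5,interpolation=cv2.INTER_CUBIC)
b=cv2.resize(s['img'][190:295,235:325],None,fx=4.05,fy=4.05,interpolation=cv2.INTER_CUBIC)[:425]
cv2.imwrite('pics/crop1.png',np.hstack([a,b]))
hsv=cv2.cvtColor(t['img'],cv2.COLOR_BGR2HSV); m=((hsv[...,2]<95)&(hsv[...,0]<20)).astype(np.uint8)
m[:190]=0;m[250:]=0;m[:,:210]=0;m[:,300:]=0
m=cv2.morphologyEx(m,cv2.MORPH_OPEN,np.ones((3,3)))
pts=np.argwhere(m)[:,::-1].astype(np.float32); 
r=cv2.minAreaRect(pts);print(r)
bp=cv2.boxPoints(r)
for p in bp: print(p,onz(t,*p,12).round(1))
# lower-edge fit
low=np.array([[c,np.where(m[:,c])[0].max()+.5] for c in range(228,282) if m[:,c].any()])
k=np.polyfit(low[:,0],low[:,1],1);print('slope',k, np.ptp(low[:,1]))
W=np.array([onz(t,*p,12)[:2] for p in bp]);print(W.mean(0),np.linalg.norm(W-np.roll(W,1,0),axis=1))
E
```

```text
((258.5, 220.0), (40.0, 49.0), 90.0)
[234. 200.] [522.3   8.8  12. ]
[283. 200.] [ 523.4 -160.9   12. ]
[283. 240.] [ 385.3 -161.8   12. ]
[234. 240.] [384.1   7.3  12. ]
slope [-2.00576952e-01  2.81902145e+02] 28.0
[453.77714932 -76.6332377 ] [138.28259035 169.71663193 138.08834913 169.04257009]
```

View pics/crop1.png

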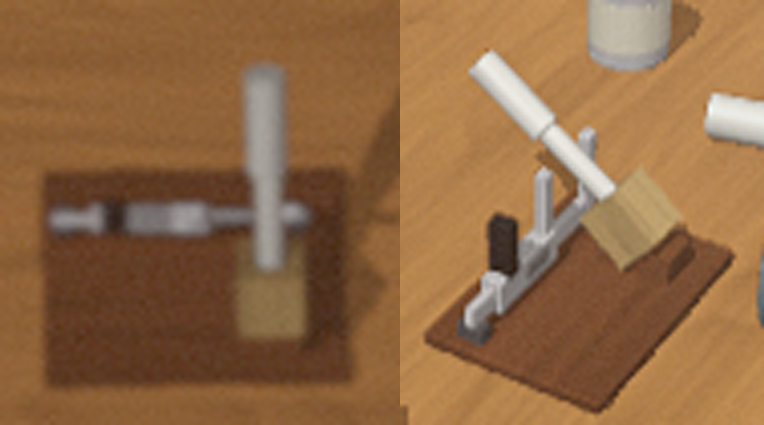

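The crops show a plain white-grey shaft leaning through the jaws, with its head at top (263,120) and side (510,95). It is smaller than the white one lying on the bench. The black post is at top crop (114,216) and side crop (503,220). Now I fit the stand pose.

```bash
python3 - <<'E'
from h import *
from scipy.optimize import least_squares
t=grab('top');s=grab('side')
ct=lambda u,v:np.array([u/5+215,v/5+165]); cs=lambda u,v:np.array([(u-400)/4.05+235,v/4.05+190])
C={'++':(95,160,12),'+-':(95,-50,12),'--':(-55,-50,12),'-+':(-55,160,12)}
obs=[(t,ct(45,172),C['++']),(t,ct(345,170),C['+-']),(t,ct(352,382),C['--']),(t,ct(47,384),C['-+']),
 (s,cs(427,338),C['++']),(s,cs(600,409),C['-+']),(s,cs(733,256),C['--'])]
def T(x,p): c,q=np.cos(x[2]),np.sin(x[2]);return [x[0]+c*p[0]-q*p[1],x[1]+q*p[0]+c*p[1],p[2]]
r=least_squares(lambda x:np.r_[tuple(proj(d,T(x,p))-o for d,o,p in obs)],[430,-120,0])
print(r.x,r.fun.reshape(-1,2).round(1))
P,e=two(t,ct(114,216),s,cs(503,218));print('post',P,e)
c,q=np.cos(r.x[2]),np.sin(r.x[2]);M=np.array([[c,q],[-q,c]])
print('post in stand',M@(P[:2]-r.x[:2]))
P2,e=two(t,ct(263,68),s,cs(485,64));print('head end',P2,e,M@(P2[:2]-r.x[:2]))
P3,e=two(t,ct(267,178),s,cs(547,132));print('shoulder',P3,e,M@(P3[:2]-r.x[:2]),'dir',(P2-P3)/np.linalg.norm(P2-P3))
# predicted head end / jaw
np.save('stand.npy',r.x)
E
```

```text
[ 4.31492525e+02 -1.14099563e+02  2.01085536e-02] [[-1.2  0.3]
 [-0.6 -0.2]
 [-1.4  0.9]
 [-1.3  1.2]
 [-0.8 -2.3]
 [ 0.3 -1.9]
 [ 0.9 -2.7]]
post [491.21562643 -11.47194958  88.69871675] 2.212860525650352
post in stand [ 61.77458137 101.40600083]
head end [ 580.57411032 -113.28294846  136.26769179] 7.396816799199984 [149.06786568  -2.18116367]
shoulder [ 517.0156208  -112.38895298   96.50979918] 3.3866772687041764 [ 8.55402015e+01 -9.36576387e-03] dir [ 0.84773512 -0.011924    0.53028576]
```

```bash
cat >> h.py <<'E'
X=None
def S(p):
    x=np.load('stand.npy');c,q=np.cos(x[2]),np.sin(x[2])
    return [x[0]+c*p[0]-q*p[1],x[1]+q*p[0]+c*p[1],p[2]]
def inv(P):
    x=np.load('stand.npy');c,q=np.cos(x[2]),np.sin(x[2]);d=np.array(P[:2])-x[:2]
    return np.array([c*d[0]+q*d[1],-q*d[0]+c*d[1],P[2]])
E
python3 - <<'E'
from h import *
psi=np.load('stand.npy')[2]
for k in(1,-1):
    o=[np.pi,0,k*np.pi/2+psi]; print(k,robot.inverse_kinematics(S([60,140,66]),o))
j=robot.inverse_kinematics(S([60,140,66]),[np.pi,0,np.pi/2+psi])
o=[np.pi,0,(1 if j is not None and abs(j[5])<2.6 else -1)*np.pi/2+psi]
p=robot.current_tcp_pos()
robot.move_linear([p[0],p[1],300],speed=250)
robot.move_gripper(0.0)
robot.move_ptp(S([60,140,250]),o)
robot.move_linear(S([60,140,66]),speed=200)
print(robot.current_contact_force(),robot.current_t())
print(robot.move_linear(S([60,108,66]),speed=25,f_stop=1.8),inv(robot.current_tcp_pos()),robot.current_contact_force(),robot.current_t())
t=grab('top');s=grab('side')
cv2.imwrite('pics/p1.png',cv2.resize(s['img'][150:300,200:350],None,fx=4,fy=4))
E
```

```text
1 [-1.73015932e-01  2.85955695e-01  1.85524131e+00 -4.44089210e-16
  1.00039565e+00 -1.93124486e-01]
-1 [-1.73015932e-01  2.85955695e-01  1.85524131e+00 -4.44089210e-16
  1.00039565e+00  2.94846817e+00]
[ 0.52934161 -0.47706197  0.06939207] 5.55
True [ 59.65234801 120.90086522  65.65455579] [-0.58034895 -0.19352362  0.04920285] 6.35
```

View pics/p1.png

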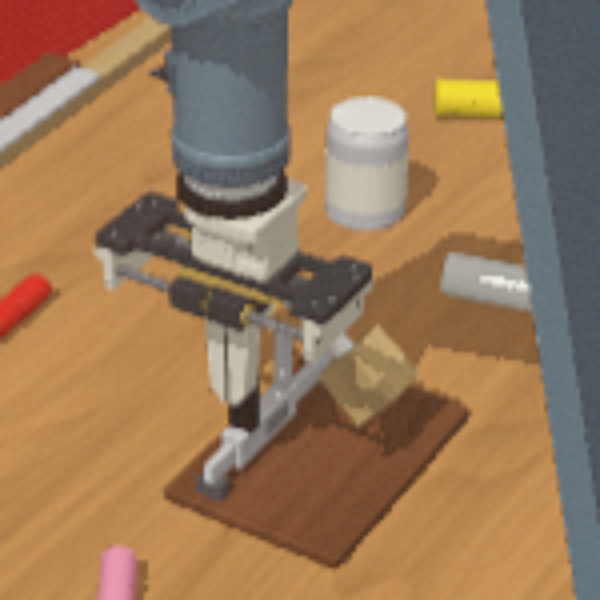

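The fingers are just behind the post, centred on it. I'll push on until the jaws bear firmly.

```bash
python3 - <<'E'
from h import *
for y in (112,104,96,92,90,88,86,84,82,80,78):
    r=robot.move_linear(S([60,y,66]),speed=22,f_stop=20)
    print(y,r,inv(robot.current_tcp_pos()).round(2),robot.current_contact_force().round(1),robot.current_t())
    if r: break
robot.sleep(0.3);print(inv(robot.current_tcp_pos()).round(2),robot.current_contact_force().round(1))
E
```

```text
112 False [ 59.87 111.87  65.91] [-0.7  1.7  0.1] 7.0333
104 False [ 60.29 103.51  66.15] [-1.5  0.7 -0.5] 7.55
96 False [60.31 95.44 66.15] [ 0.1  0.7 -0.8] 8.0667
92 False [60.16 91.67 66.06] [0.2 1.  0.7] 8.4
90 False [60.11 89.84 66.05] [0.4 1.7 1. ] 8.65
88 False [60.09 88.41 66.04] [1.5 4.5 1.3] 8.9
86 False [60.07 88.1  66.03] [ 1.8 11.   2.7] 9.15
84 False [60.05 87.92 66.06] [ 3.5 17.5  3. ] 9.4
82 False [60.02 87.73 66.05] [ 3.8 23.4  5.1] 9.65
80 False [59.97 87.58 66.06] [ 3.8 31.1  5.9] 9.9
78 False [59.96 87.41 66.08] [ 5.2 38.   7.5] 10.15
[59.99 87.4  66.07] [ 4.1 37.8  7.6]
```

The jaws are firmly shut: the stall is at y≈88 with 38 N. Backing off and looking.

```bash
python3 - <<'E'
from h import *
robot.move_linear(S([60,100,66]),speed=60)
robot.move_linear(S([60,120,66]),speed=150)
robot.move_linear(S([60,120,250]),speed=250)
robot.move_gripper(0.6)
# move aside so both cameras see the stand
robot.move_ptp(S([0,-200,300]),[np.pi,0,np.load('stand.npy')[2]])
print(robot.current_t(),robot.current_gripper_width())
t=grab('top','t2.png');s=grab('side','s2.png')
a=cv2.resize(t['img'][165:250,215:295],None,fx=5,fy=5,interpolation=cv2.INTER_CUBIC)
b=cv2.resize(s['img'][190:275,240:315],None,fx=5,fy=5,interpolation=cv2.INTER_CUBIC)
cv2.imwrite('pics/c2.png',np.hstack([a,b]))
psi=np.load('stand.npy')[2]; a=np.radians(35)
for k in (0,1):
    M=R.from_euler('z',psi)*R.from_euler('y',-a)*R.from_euler('x',np.pi)*R.from_euler('z',k*np.pi)
    print(M.as_matrix()[:,2].round(2),M.as_euler('xyz').round(3),robot.inverse_kinematics(S([110,0,90]),M.as_euler('xyz')),robot.inverse_kinematics(S([110,0,350]),[np.pi,0,psi+k*np.pi]))
E
```

```text
14.3917 0.5982643041382342
[ 0.57  0.01 -0.82] [ 3.142 -0.611  0.02 ] [-0.68194887  0.11954194  2.24025623  0.94737538  0.4737583   0.07374395] [-4.05529547e-01  2.10400701e-01  1.23522522e+00 -4.44089210e-16
  1.69596674e+00  1.14515823e+00]
[ 0.57  0.01 -0.82] [ 3.142  0.611 -3.121] [-0.68194887  0.11954194  2.24025623  0.94737538  0.4737583  -3.06784871] [-0.40552955  0.2104007   1.23522522  0.          1.69596674 -1.99643443]
```

View pics/c2.png

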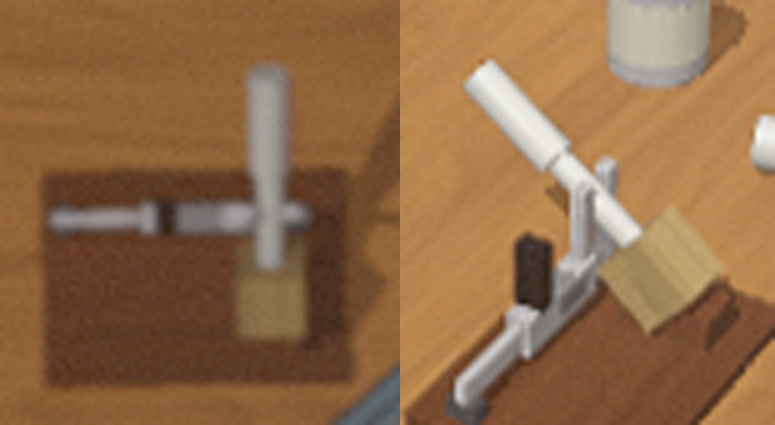

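The caliper is shut on the shaft: the sliding jaw is at about (583,235) in the side crop, the post at (166,216) in the top crop, and the head runs along column 269. Measuring the head centreline.

```bash
python3 - <<'E'
from h import *
t=grab('top');s=grab('side')
g=t['img'].astype(int); hsv=cv2.cvtColor(t['img'],cv2.COLOR_BGR2HSV)
def z(L): return 38.4+L*np.cos(np.radians(55))
for r in (181,184,187,190,193,196,198):
    w=np.clip(120-hsv[r,258:280,1].astype(float),0,None)  # low saturation = metal
    u=(w*np.arange(258,280)).sum()/w.sum()
    # height by x: iterate
    Z=120
    for _ in range(10):
        P=inv(onz(t,u,r,Z)); Z=38.4+P[0]/np.tan(np.radians(55))+10
    print(r,round(u,2),P.round(1),(w>0).sum())
print('post',inv(onz(t,248.2,208.2,93)))
m=(hsv[...,2]<60).astype(np.uint8); m[:203]=0;m[214:]=0;m[:,:243]=0;m[:,254:]=0
print(np.argwhere(m).mean(0),m.sum())
# side: predicted head centres for stand y=0/3
for L in(112,144,180):
    print(L,[((proj(s,S([L*.819,y,38.4+L*.574]))-[240,190])*5+[400,0]).round(0) for y in(-0.5,3)])
E
```

```text
181 268.05 [143.2  -2.2 148.7] 9
184 268.13 [134.3  -2.1 142.4] 9
187 268.13 [125.2  -1.7 136.1] 9
190 268.09 [116.1  -1.3 129.7] 9
193 268.14 [106.9  -1.1 123.3] 9
196 268.22 [ 97.7  -1.1 116.8] 9
198 268.2 [ 91.5  -0.8 112.5] 9
post [60.11678889 66.15640401 93.        ]
[207.88888889 247.55555556] 9
112 [array([551., 152.]), array([548., 154.])]
144 [array([515., 115.]), array([512., 117.])]
180 [array([475.,  73.]), array([472.,  75.])]
```

```bash
python3 - <<'E'
from h import *
a=np.radians(35); o=(R.from_euler('y',-a)*R.from_euler('x',np.pi)).as_euler('xyz')
ax=np.array([np.sin(a),0,-np.cos(a)]); g=np.array([100,0.5,108.4]); p=g+19*ax
robot.move_gripper(46/93)
robot.move_ptp(S([20,-60,330]),o)
robot.move_ptp(S(p-130*ax),o)
robot.move_linear(S(p-40*ax),speed=150)
print('f',robot.current_contact_force().round(1))
print(robot.move_linear(S(p),speed=80,f_stop=8),inv(robot.current_tcp_pos()).round(2),robot.current_contact_force().round(1),robot.current_t())
robot.sleep(.2)
r=robot.move_linear(S(p+[0,-16,0]),speed=14,f_stop=4)
q=inv(robot.current_tcp_pos());w=robot.current_gripper_width()*93
print(r,q.round(2),robot.current_contact_force().round(1),w,'axis y',q[1]+w/2-13)
robot.move_linear(S(p),speed=60)
print(robot.current_t())
s=grab('side');t=grab('top')
b=cv2.resize(s['img'][170:275,235:335],None,fx=4,fy=4,interpolation=cv2.INTER_CUBIC)
c=cv2.resize(t['img'][165:270,215:315],None,fx=4,fy=4,interpolation=cv2.INTER_CUBIC)
cv2.imwrite('pics/c3.png',np.hstack([c,b]))
E
```

```text
f [-0.3  0.3  0. ]
False [110.92   0.42  93.23] [0.3 0.1 0.2] 17.6833
True [110.63  -9.84  92.39] [1.4 0.8 0.4] 46.06827315937465 axis y 0.18961605732022058
19.0
```

View pics/c3.png

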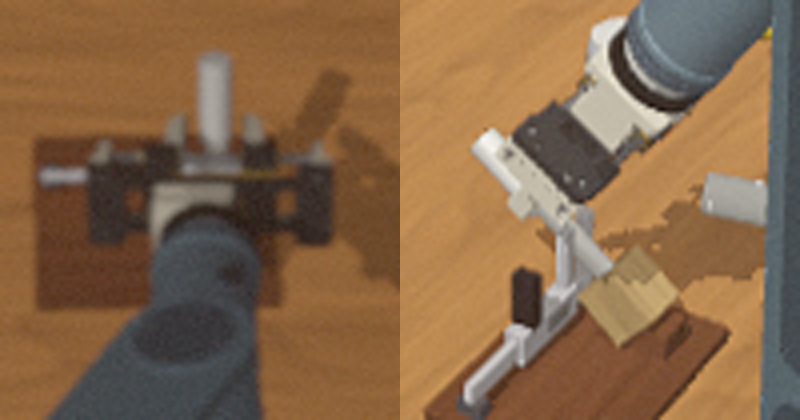

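The fingers straddle the head, and touch puts its axis at y≈0.2. Closing, then drawing out along the shaft's own axis.

```bash
python3 - <<'E'
from h import *
a=np.radians(35); ax=np.array([np.sin(a),0,-np.cos(a)]); u=np.array([np.cos(a),0,np.sin(a)])
p=np.array([100,0,108.4])+19*ax
robot.move_linear(S(p),speed=30)
robot.move_gripper(28.5/93); print(robot.current_contact_force().round(1),robot.current_finger_force())
robot.move_gripper(0.0)
print(robot.current_gripper_width()*93,robot.current_finger_force(),robot.current_contact_force().round(1),inv(robot.current_tcp_pos()).round(2))
for L in (5,20,45):
    r=robot.move_linear(S(p+L*u),speed=50,f_stop=25)
    print(L,r,inv(robot.current_tcp_pos()).round(2),robot.current_contact_force().round(1),robot.current_gripper_width()*93)
    if r: break
print(robot.current_t())
s=grab('side');t=grab('top')
b=cv2.resize(s['img'][150:275,235:335],None,fx=4,fy=4,interpolation=cv2.INTER_CUBIC)
c=cv2.resize(t['img'][145:270,215:315],None,fx=4,fy=4,interpolation=cv2.INTER_CUBIC)
cv2.imwrite('pics/c4.png',np.hstack([c,b]))
E
```

```text
[-0.4  0.4 -0.1] 0.0
23.528627600997016 29.99549388885498 [-0.2  2.4  0.9] [110.87   0.57  92.81]
5 False [114.59   0.47  95.2 ] [-1.3  1.6 -2.1] 23.830593808061522
20 False [127.71  -0.13 104.67] [ 0.5  0.7 -0.8] 23.678995496785696
45 False [147.86  -0.23 118.78] [ 1.5  0.4 -0.5] 23.68452738877196
21.5083
```

View pics/c4.png

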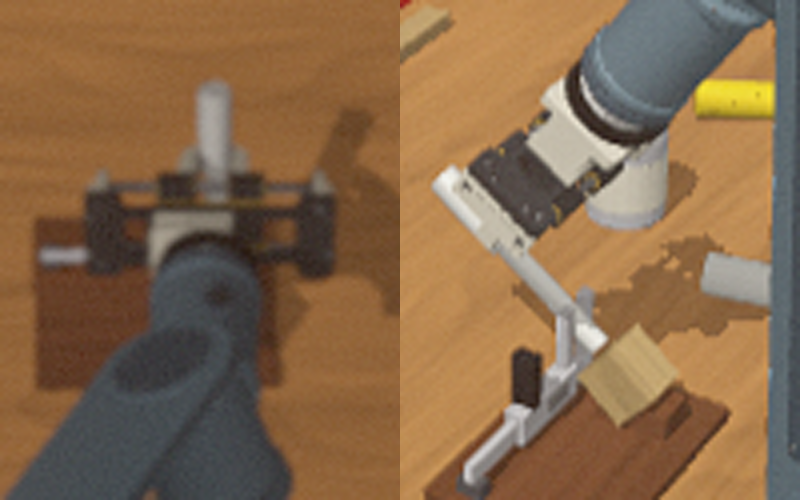

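The shaft is held, its lower end at about (600,345) is clear of the bore, and the jaws have not moved. Drawing it past the jaws, lifting and levelling.

```bash
python3 - <<'E'
from h import *
a=np.radians(35); ax=np.array([np.sin(a),0,-np.cos(a)]); u=np.array([np.cos(a),0,np.sin(a)])
p=np.array([100,0,108.4])+19*ax
robot.move_linear(S(p+110*u),speed=90,f_stop=25)
q=robot.current_tcp_pos(); robot.move_linear([q[0]-20,q[1],330],speed=130)
for k in (1,2): 
    th=a*(1-k/2); o=(R.from_euler('y',-th)*R.from_euler('x',np.pi)).as_euler('xyz')
    robot.move_ptp([q[0]-20,q[1],340+10*k],o)
robot.sleep(.3)
print(robot.current_t(),robot.current_tcp_pos().round(1),robot.current_eef_rot().round(3),robot.current_contact_force().round(1),robot.current_ft_torque().round(2),robot.current_gripper_width()*93)
s=grab('side');t=grab('top')
g=np.array(robot.current_tcp_pos())+[0,0,19]
for L in(-122,58): print(L,proj(s,g+[L,0,0]).round(1))
cv2.imwrite('pics/c5.png',cv2.resize(s['img'][60:300,180:400],None,fx=2.5,fy=2.5,interpolation=cv2.INTER_CUBIC))
E
```

```text
25.225 [ 610.8 -109.7  360.8] [ 3.141e+00 -2.000e-03 -0.000e+00] [ 0.2 -0.1 -2.4] [ 0.04 -0.04  0.03] 23.300335846489542
-122 [280.5 141.3]
58 [227.9 126.8]
```

View pics/c5.png

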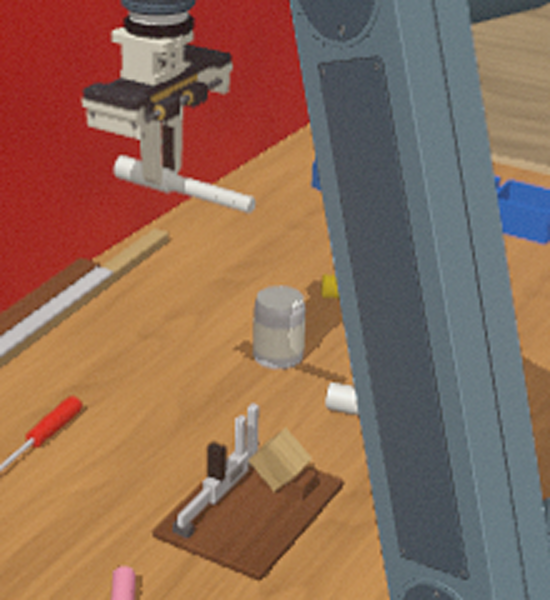

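The shaft is held level: its ends at (228,127) and (280,142) in the full picture match the predicted level line to under a pixel. It is about 38 cm up, and the caliper is still shut with nothing else disturbed.

```bash
python3 -c "
from bench import robot
print(robot.hand_in())"
```

```text
the job is handed in; nothing more can be done
None
```

I've handed the job in: the caliper was pushed firmly shut on the shaft and left there, and the shaft was drawn out and is held level about 38 cm above the bench, at 25 s of the 53 s allowed.

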